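# Unclip the keeper and knock up a stack of blanks for inspection

### The arm

A 6-joint arm with a two-finger parallel gripper is mounted at the origin on the work surface. World frame = base frame: x ahead of the robot, y to its left, z up, the work surface at z = 0. Lengths are in m, angles in rad, forces in N, time in s.
With the tool pointing down it reaches from about 0.3 to 0.825 m from the base axis. Payload 5.4 kg.
Tool frame: the origin (TCP) lies at the very end of the fingers, on their centre line; the grasp point (between the pads) lies 19 mm behind it; z points along the fingers, y is the line along which they close (so a half turn about z gives the same grasp; the last joint's range is limited). The gripper opens to 92 mm and grips with 3 to 60 N. Pads are 20 mm wide; open, the fingers measure 128 mm over their backs; the gripper's body (75 mm by 189 mm) begins 69 mm behind the grasp point.
Start: joints at [-1.332, 0.158, 1.597, -0, 1.386, -0.21], TCP at [0.249, -0.518, 0.215] pointing down, gripper open.
Joint ranges: [-2.91, 2.91], [-0.94, 2.29], [0.18, 2.7], [-1.29, 4.43], [0.17, 2.64], [-3, 3]. Speed limits (rad/s): [2.57, 2.57, 3.14, 3.14, 3.14, 3.14].

### API

Orientations are given as a unit quaternion [x, y, z, w].
In Python, from station import status, viewer, bot gives the robot as it stands.
- The arm moves only by the tool step_arm, never from a script. Its argument "rows" is a list of rows, each a list of 5 numbers: the shift along the world's x, y, z in m, then the turn about the world's z in degrees, then the finger opening in m, from 0 to 0.0919. A call has 1 to 10 rows; each row shifts and turns the commanded pose from where the row before left it; what a row does not reach is not made up. A row lasts 1/10 s, in which the tool goes at most 50 mm and 8.59 degrees, less where a joint would pass 70% of its speed; a pose out of reach is approached as far as the arm can. A call with a gripper value outside its range is refused whole. The fingers move at their own pace and stop on an object; the grip force is fixed at half the most. Time passes only in rows, so rows that do not move let the fingers close. It gives the time, the measured TCP pose, the force, the opening and the grip force at its end, in the units of the state.
- status.state(): the state, without advancing time (a new reading comes with each control period).
- viewer.get_image(name): name is "scene" or "top" or "wrist"; returns a dict with "image" (480x640x3 uint8, red, green, blue), "mtx" (3x3 intrinsics, pixels), "distortion" ([k1, k2, p1, p2, k3] as OpenCV has them; the pictures are not rectified), "world_to_cam" (4x4, takes a point from world to camera coordinates); the wrist camera has in their place "mount" (4x4, takes a point from camera to tool coordinates, whose origin is the TCP and whose axes are the flange's). Camera axes: x right, y down, z forward; pixel columns grow to the right and rows downward; lengths in m; the calibration is good to about 2 mm. A picture is of the moment at which its call begins: read the wrist's pose just before it. There is no depth.
- bot.hand_in(): hands the job in; it is judged then, once.
The state is a dict: "t": time; "q": joint angles; "dq": joint speeds; "joint_torque": joint torques, N m; "ee_pos": TCP position; "orientation": TCP orientation; "force": force on the tool from outside, world axes, zero at the start; "torque": the same for the moment, N m; "gripper_width": finger opening in m; "grip_force": force on a finger pad.
Only numpy, scipy, OpenCV 4.12 (cv2) and the standard library are available. Lean on these libraries where they do the work, as an engineer would, in place of code of your own. Each camera call takes 0.05 s, during which the arm holds its last target. There are 200 camera calls.

### The job

The stamped blanks have shifted in their inspection nest on the way to the measuring room. Pull the clip-on keeper up off the nest's fence rail and set it down on its feet, without dropping it, in the wooden kit tray; then tap the stack square, so that every blank sits flush against both the rail and the end stop, with all edges in line.

Things in the scene. Friction and masses are not known exactly. Their poses are not given: they have to be found in the camera images.
- nest: Inspection nest, screwed down: aluminium base plate 150 x 170 x 12 mm (x, y, z) with a steel fence rail along its -x side, an end stop at its -y side and, between them, two strips that carry the stack of blanks, whose +x and +y sides are open. Origin at the centre of the plate's underside on the table; z up.
- nest_rail (a point): Top centre of the fence rail (nest x = -52, y = 0, z = 64 mm; axes as the nest's): a steel bar 14 mm thick (x), 150 mm long (y), from the base plate up to z = 64 mm. Its +x face, at nest x = -45 mm, is the fence. In each face, 11 mm below this point, sits a sprung steel ball (12 mm, standing 3.5 mm out) that clicks into the keeper's grooves.
- nest_stop (a point): Top centre of the end stop (nest x = -12, y = -52, z = 46 mm; axes as the nest's): a steel block 54 mm along x, 14 mm thick (y). Its +y face, at nest y = -45 mm, is the stop face.
- nest_home (a point): Where the underside centre of the lowest blank lies when the stack is flush with rail and end stop: nest x = -15, y = 0, z = 20 mm, on two steel strips 8 mm high and 12 mm wide, which run along x from -43 to +12 mm, centred on y = -29 and +29 mm. Between and beyond them the fingers can reach below the stack, down to the base plate's top at z = 12 mm.
- keeper: Clip-on keeper, about 0.4 kg, 112 mm long (x), 44 mm wide (y): a dark steel saddle over the rail, a black grip rib on top, a light alloy arm to +x over the stack, a down-turned toe at its end. Origin on the saddle's mid-plane, level with the feet; z up. Clipped on, axes as the nest's, origin 18 mm above the nest's underside. Its centre of mass lies about 5 mm from the rib towards the toe.
- keeper_grip (a point): Centre of the top of the black grip rib (keeper x = 0, y = 0, z = 84 mm). The rib is 14 mm thick (x), 40 mm long (y) and stands 30 mm high on the saddle's roof (z = 46 to 54 mm, 30 x 44 mm). Sprung balls hold the saddle: a straight upward pull of about 16 N, weight included, pops it off within the first 6 mm; after 46 mm of lift it is clear of the rail.
- keeper_foot (a point): Middle of the keeper's footprint, level with its feet (keeper x = 41, y = 0, z = 0). Feet: the saddle's outer skirt (x = -15 to -8 mm) and the toe (x = 93 to 97 mm, 24 mm wide); on both it stands stable. The inner skirt (x = 8 to 15 mm) and the arm (24 mm wide) begin at z = 22 mm; the arm's top is at z = 26 mm. Saddle play on the rail: 1 mm each side.
- tray: Wooden kit tray, open, empty, fixed to the bench: 190 x 130 mm outside (x, y), 28 mm high, walls and floor 5 mm thick, so 180 x 120 mm inside. Origin at the centre of its underside; z up.
- tray_in (a point): Centre of the tray's inner floor, 5 mm above the table.
- blank0: Stamped steel blank, 60 x 90 x 4 mm (x, y, z), about 0.13 kg, with a window and two holes; number 1 from the bottom of the stack of four. Origin at the centre of its underside, axes about parallel to the nest's. At first it lies 5 to 14 mm away from both the rail and the end stop, slightly turned.
- blank1: Stamped steel blank, 60 x 90 x 4 mm (x, y, z), about 0.13 kg, with a window and two holes; number 2 from the bottom of the stack of four. Origin at the centre of its underside, axes about parallel to the nest's. At first it lies 5 to 14 mm away from both the rail and the end stop, slightly turned.
- blank2: Stamped steel blank, 60 x 90 x 4 mm (x, y, z), about 0.13 kg, with a window and two holes; number 3 from the bottom of the stack of four. Origin at the centre of its underside, axes about parallel to the nest's. At first it lies 5 to 14 mm away from both the rail and the end stop, slightly turned.
- blank3: Stamped steel blank, 60 x 90 x 4 mm (x, y, z), about 0.13 kg, with a window and two holes; number 4 from the bottom of the stack of four. Origin at the centre of its underside, axes about parallel to the nest's. At first it lies 5 to 14 mm away from both the rail and the end stop, slightly turned.
- bearing_ring: Bystander: steel bearing ring, 84 mm across, 16 mm high, lying flat. Origin at the centre of its underside.
- gauge_case: Bystander: closed wooden gauge-block case, 77 x 127 x 37 mm (x, y, z). Origin at the centre of its underside.
- micrometer: Bystander: outside micrometer lying on its side, about 145 x 45 mm, 16 mm high. Origin at the middle of its length, on the underside.
There are look-alikes about, which are no part of the job. Leave any orange look-alike of the blank3 alone. What is shaped like the tray but pink is not meant.

How it is judged:
On the way, in this order (a step that is already met when the one before it is completed fails the run):
1. the keeper is lifted clear of the rail (z of keeper in the frame of nest above 0.068 m), for 0.1 s.
2. the keeper stands on its feet on the floor of the kit tray (x of keeper_foot in the frame of tray_in between -0.085 and 0.085 m and y of keeper_foot in the frame of tray_in between -0.06 and 0.06 m and z of keeper_foot in the frame of tray_in between -0.004 and 0.004 m and angle between keeper's own z axis and vertical below 0.08 rad and linear speed of keeper below 0.03 m/s), for 0.2 s.
3. all four blanks are flush with the rail and the end stop (x of blank0 in the frame of nest_home between -0.002 and 0.002 m and y of blank0 in the frame of nest_home between -0.002 and 0.002 m and angle between the x axis of each of blank0, blank1, blank2, blank3 and the x axis of nest, either way round below 0.03 rad and z of blank0 in the frame of nest_home between -0.003 and 0.003 m and x of blank1 in the frame of nest_home between -0.002 and 0.002 m and y of blank1 in the frame of nest_home between -0.002 and 0.002 m and z of blank1 in the frame of nest_home between 0.001 and 0.007 m and x of blank2 in the frame of nest_home between -0.002 and 0.002 m and y of blank2 in the frame of nest_home between -0.002 and 0.002 m and z of blank2 in the frame of nest_home between 0.005 and 0.011 m and x of blank3 in the frame of nest_home between -0.002 and 0.002 m and y of blank3 in the frame of nest_home between -0.002 and 0.002 m and z of blank3 in the frame of nest_home between 0.009 and 0.015 m), for 0.2 s.
At the end, for the whole second after the job is handed in: The keeper stands upright (within 0.08 rad) on both feet on the floor of the kit tray; all four blanks lie in their stack on the two strips, each within 2 mm of flush with the fence rail and with the end stop and square within 0.03 rad; all at rest (all of step 3 and x of keeper_foot in the frame of tray_in between -0.085 and 0.085 m and y of keeper_foot in the frame of tray_in between -0.06 and 0.06 m and z of keeper_foot in the frame of tray_in between -0.004 and 0.004 m and angle between keeper's own z axis and vertical below 0.08 rad and linear speed of each of keeper, blank0, blank1, blank2, blank3 below 0.02 m/s); the robot touches nothing.
It fails at once if the keeper is dropped into the tray (it comes down to the floor at more than 0.45 m/s, as from over 10 mm) (linear speed of keeper above 0.45 m/s and z of keeper_foot in the frame of tray_in below 0.02 m and x of keeper_foot in the frame of tray_in between -0.095 and 0.095 m and y of keeper_foot in the frame of tray_in between -0.065 and 0.065 m).
It fails at once if the bearing ring is knocked out of place (more than 15 mm) (distance of bearing_ring from where it was at the start of the episode above 0.015 m).
It fails at once if the gauge case is knocked out of place (more than 15 mm) (distance of gauge_case from where it was at the start of the episode above 0.015 m).
It fails at once if the micrometer is knocked out of place (more than 15 mm) (distance of micrometer from where it was at the start of the episode above 0.015 m).
It also fails if it takes over 59 s, if anything falls off the work surface, if the arm or the gripper's body presses on something with over 40 N, if the wrist force passes 120 N, or if a joint passes its speed limit or range.

## Working session

There is one attempt and no reset: what is moved stays moved. The work goes in short steps, Python scripts to look and compute and a tool call to move; the robot and the scene stay as the last step left them, time stands still between calls to the robot, and variables do not carry over. Pictures are saved under pics/ and viewed, at most 10 in all, crops included, and the job is handed in when it is done.

Besides the shell and the picture viewer there is one more tool, called after ">>>" as a command line: name --pt "numbers of a row" for each row, then --argument value for the rest. step_arm: Moves the arm, as the interface text tells. Its arguments: {"type":"object","properties":{"rows":{"type":"array"}},"required":["rows"]}

```bash
mkdir -p pics
cat > h.py <<'E'
import numpy as np, cv2, json
from station import status, viewer, bot
from scipy.spatial.transform import Rotation as R
def snap(name,fn):
    s=status.state(); d=viewer.get_image(name)
    cv2.imwrite(fn,d["image"][:,:,::-1])
    K=np.array(d["mtx"]);D=np.array(d["distortion"])
    if name=="wrist":
        T=np.eye(4);T[:3,:3]=R.from_quat(s["orientation"]).as_matrix();T[:3,3]=s["ee_pos"]
        C=T@np.array(d["mount"])
    else: C=np.linalg.inv(np.array(d["world_to_cam"]))
    np.savez(fn.replace('.png','.npz'),K=K,D=D,C=C,im=d["image"])
def load(fn): return np.load(fn)
def ray(z,uv,h):
    p=cv2.undistortPoints(np.array(uv,float).reshape(-1,1,2),z["K"],z["D"]).reshape(-1,2)
    d=np.c_[p,np.ones(len(p))]@z["C"][:3,:3].T; o=z["C"][:3,3]
    return o+d*((h-o[2])/d[:,2])[:,None]
def proj(z,P):
    W=np.linalg.inv(z["C"]); r=cv2.Rodrigues(W[:3,:3])[0]
    return cv2.projectPoints(np.array(P,float).reshape(-1,1,3),r,W[:3,3],z["K"],z["D"])[0].reshape(-1,2)
E
python3 - <<'E'
from h import *
snap("scene","pics/s0.png");snap("top","pics/t0.png")
for n in("s0","t0"):print(load(f"pics/{n}.npz")["C"].round(3))
print(status.state())
E
```

```text
[[-0.759  0.521 -0.391  0.934]
 [ 0.651  0.601 -0.464  0.522]
 [-0.007 -0.607 -0.795  0.999]
 [ 0.     0.     0.     1.   ]]
[[ 0.012 -0.997  0.078  0.389]
 [-1.    -0.011  0.009 -0.011]
 [-0.008 -0.078 -0.997  1.465]
 [ 0.     0.     0.     1.   ]]
{'t': 0.1, 'q': array([-1.33208220e+00,  1.58986844e-01,  1.59805468e+00,  7.11455306e-06,
        1.38624725e+00, -2.10104414e-01]), 'dq': array([ 0.00179456, -0.00177046, -0.00208164,  0.00062654,  0.00012803,
       -0.00030189]), 'joint_torque': array([ 9.65786239e-04, -3.86504531e+01, -3.22958958e+01,  7.04168295e-02,
        3.39615578e-02, -4.13896066e-05]), 'ee_pos': array([ 0.24933901, -0.51750663,  0.21374279]), 'orientation': array([ 9.74925528e-01,  2.22529762e-01, -8.63505729e-06, -8.48027091e-04]), 'force': array([-0.01172583,  0.17037113, -0.05357297]), 'torque': array([-0.02499998, -0.05310353, -0.04413792]), 'grip_force': 0.0, 'gripper_width': 0.09202868048462026}
```

View pics/t0.png

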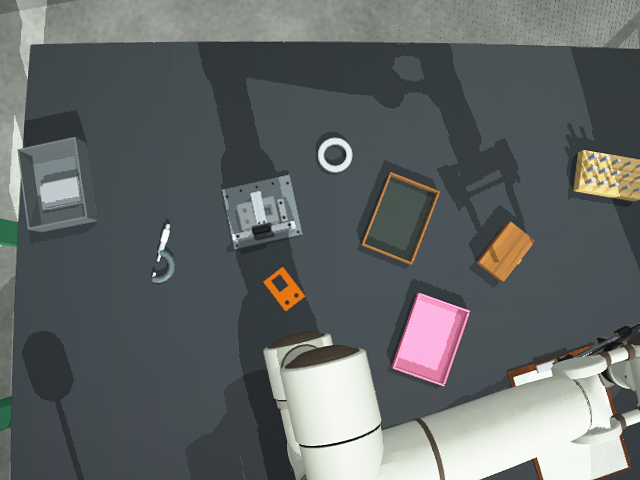

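View pics/s0.png

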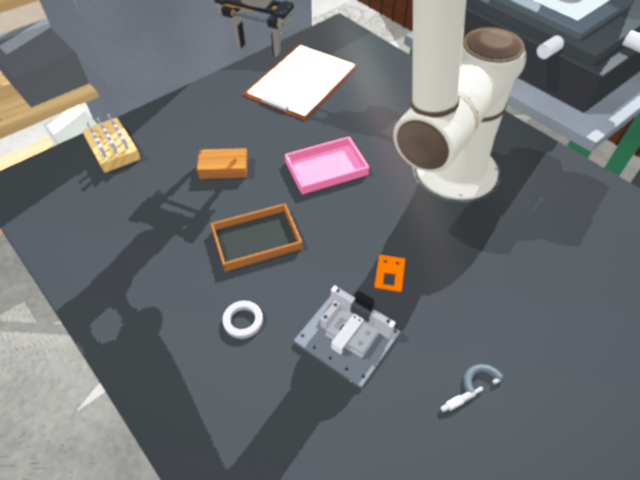

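Top view: nest at about (262,211) with the keeper's rib at (262,231) and the arm pointing up the image (about world +x). The wooden tray is at (400,218), the ring (335,155), the micrometer (163,250), the case (505,250), and the orange and pink look-alikes (284,289) and (430,338). The scene view agrees.

Run:
```python
from h import *
z=load("pics/t0.npz");im=z["im"]
print(ray(z,[(262,211)],.012).round(3), 'rib',ray(z,[(262,231)],.1).round(3))
# tray: wooden hue
hsv=cv2.cvtColor(im,cv2.COLOR_RGB2HSV)
m=cv2.inRange(hsv,(5,80,60),(22,255,255));m[:, :340]=0;m[:,455:]=0;m[:160]=0;m[285:]=0
m=cv2.morphologyEx(m,cv2.MORPH_CLOSE,np.ones((3,3)))
c=max(cv2.findContours(m,cv2.RETR_EXTERNAL,cv2.CHAIN_APPROX_NONE)[0],key=cv2.contourArea)
b=cv2.boxPoints(cv2.minAreaRect(c));P=ray(z,b,.028)
print(b.round(1),P.round(4),P.mean(0),np.linalg.norm(np.diff(P,axis=0),axis=1))
crop=im[160:265,205:320]
cv2.imwrite("pics/c0.png",cv2.resize(crop[:,:,::-1],None,fx=5,fy=5,interpolation=cv2.INTER_CUBIC))
```

```text
[[0.562 0.176 0.012]] rib [[0.506 0.164 0.1  ]]
[[360.4 245.1]
 [389.6 170.9]
 [440.8 191. ]
 [411.6 265.2]] [[ 0.4806 -0.0637  0.028 ]
 [ 0.6613 -0.1328  0.028 ]
 [ 0.6136 -0.2569  0.028 ]
 [ 0.4338 -0.1865  0.028 ]] [ 0.54734105 -0.15996035  0.028     ] [0.19345237 0.13289568 0.19312368]
```

View pics/c0.png

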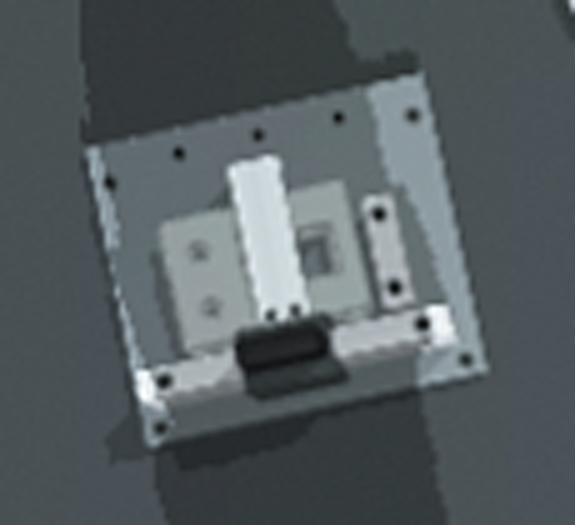

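Run:
```python
from h import *
z=load("pics/t0.npz")
c=np.array([(150,445),(90,148),(422,73),(487,372)])/5+[205-.4,160-.4]
P=ray(z,c,.012);print(P.round(4),P.mean(0).round(4))
for i in range(4):
    d=P[(i+1)%4]-P[i];print(np.linalg.norm(d).round(4),np.degrees(np.arctan2(d[1],d[0])).round(2))
print(np.array(viewer.get_image("wrist")["mount"]).round(3))
```

```text
[[0.4696 0.241  0.012 ]
 [0.615  0.2744 0.012 ]
 [0.6535 0.1119 0.012 ]
 [0.5069 0.0776 0.012 ]] [0.5613 0.1762 0.012 ]
0.1492 12.91
0.167 -76.67
0.1505 -166.85
0.1676 102.88
[[ 0.001 -0.957 -0.29   0.083]
 [ 1.     0.001 -0.     0.001]
 [ 0.001 -0.29   0.957 -0.17 ]
 [ 0.     0.     0.     1.   ]]
```

>>> step_arm --pt "0.016 0.043 0.01 4.5 0.09" --pt "0.016 0.043 0.01 4.5 0.09" --pt "0.016 0.043 0.01 4.5 0.09" --pt "0.016 0.043 0.01 4.5 0.09" --pt "0.016 0.043 0.01 4.5 0.09" --pt "0.016 0.043 0.01 4.5 0.09" --pt "0.016 0.043 0.01 4.5 0.09" --pt "0.016 0.043 0.01 4.5 0.09"

```text
t: 0.95
ee_pos: [0.3776, -0.1722, 0.2949]
orientation: [0.858, 0.514, 0.0, 0.0]
force: [0.6, -0.0, -0.3]
gripper_width: 0.0902
grip_force: 0.0
```

>>> step_arm --pt "0.018 0.038 0.0 4.6 0.05" --pt "0.018 0.038 0.0 4.6 0.05" --pt "0.018 0.038 0.0 4.6 0.05" --pt "0.018 0.038 0.0 4.6 0.05" --pt "0.018 0.038 0.0 4.6 0.05" --pt "0.018 0.038 0.0 4.6 0.05" --pt "0.018 0.038 0.0 4.6 0.05" --pt "0.018 0.038 0.0 4.6 0.05" --pt "0.018 0.038 0.0 4.5 0.05" --pt "0.0 0.0 0.0 0.0 0.05"

```text
t: 1.95
ee_pos: [0.5399, 0.1718, 0.2932]
orientation: [0.62, 0.785, -0.0, -0.001]
force: [-0.9, -0.7, 0.7]
gripper_width: 0.0503
grip_force: 0.0
```

Run:
```python
from h import *
snap("wrist","pics/w0.png");s=status.state();print(s["ee_pos"],s["orientation"],s["q"])
```

```text
[0.53937161 0.16968689 0.29353058] [ 6.21186317e-01  7.83662339e-01 -6.56301210e-04 -6.84208758e-04] [ 9.11296385e-02  9.38529928e-02  1.51298579e+00 -6.06553524e-06
  1.53665004e+00 -1.39154550e-01]
```

View pics/w0.png

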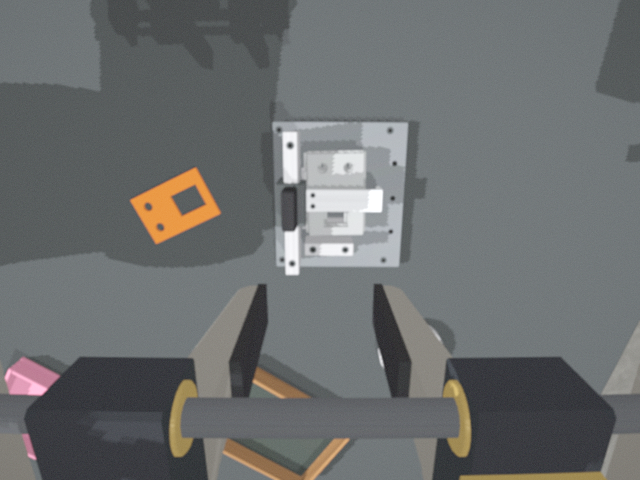

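Wrist view: plate corners at about (274,122), (408,122), (400,267) and (278,267), rail ends (291,131) and (292,274), rib (289,209), blanks in between.

Run:
```python
from h import *
z=load("pics/w0.npz");im=z["im"]
g=cv2.cvtColor(im,cv2.COLOR_RGB2GRAY)
P=ray(z,[(273.5,121.5),(408,122),(400,267),(278,267)],.012);print(P.round(4),P.mean(0).round(4))
for i in range(4):
    d=P[(i+1)%4]-P[i];print(np.linalg.norm(d).round(4),np.degrees(np.arctan2(d[1],d[0])).round(2))
r=ray(z,[(290.5,131),(292,274)],.064);print('rail',r.round(4),r.mean(0).round(4),np.linalg.norm(r[1]-r[0]))
m=((im.max(2)<45)*255).astype(np.uint8);m[:170]=0;m[250:]=0;m[:,:270]=0;m[:,:,][:,310:]=0
c=max(cv2.findContours(m,0,1)[0],key=cv2.contourArea);x=cv2.minAreaRect(c);print(x)
print('rib',ray(z,[x[0]],.102))
crop=im[115:280,265:415];cv2.imwrite("pics/c1.png",cv2.resize(crop[:,:,::-1],None,fx=3.6,fy=3.6,interpolation=cv2.INTER_CUBIC))
```

```text
[[0.4716 0.2405 0.012 ]
 [0.6158 0.2745 0.012 ]
 [0.656  0.1093 0.012 ]
 [0.5111 0.0747 0.012 ]] [0.5636 0.1748 0.012 ]
0.1481 13.27
0.17 -76.31
0.1491 -166.57
0.1705 103.38
rail [[0.4955 0.2367 0.064 ]
 [0.5288 0.0906 0.064 ]] [0.5122 0.1636 0.064 ] 0.14990651000984742Traceback (most recent call last):
  File "<stdin>", line 9, in <module>
ValueError: max() iterable argument is empty
```

Run:
```python
from h import *
z=load("pics/w0.npz");im=z["im"]
m=((im.max(2)<70)*255).astype(np.uint8);m[:183]=0;m[236:]=0;m[:,:278]=0;m[:,302:]=0
c=max(cv2.findContours(m,0,1)[0],key=cv2.contourArea);x=cv2.minAreaRect(c);print(x)
b=cv2.boxPoints(x);print(b.round(1),ray(z,[x[0]],.102),ray(z,b,.102).round(4))
crop=im[115:280,265:415];cv2.imwrite("pics/c1.png",cv2.resize(crop[:,:,::-1],None,fx=3.6,fy=3.6,interpolation=cv2.INTER_CUBIC))
```

```text
((289.5, 207.0), (40.0, 13.0), 90.0)
[[283. 187.]
 [296. 187.]
 [296. 227.]
 [283. 227.]] [[0.51171582 0.17074663 0.102     ]] [[0.5019 0.1877 0.102 ]
 [0.5136 0.1905 0.102 ]
 [0.5218 0.1533 0.102 ]
 [0.5098 0.1504 0.102 ]]
```

View pics/c1.png

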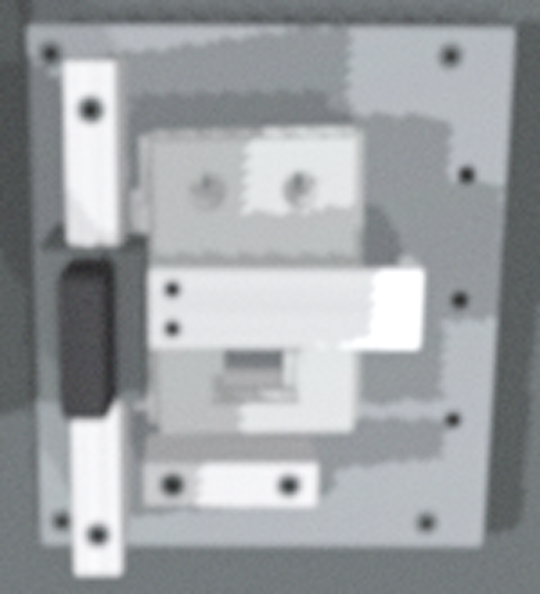

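```bash
cat >> h.py <<'E'
NC=np.array([.563,.1752]);NY=np.radians(13.3)
RN=np.array([[np.cos(NY),-np.sin(NY)],[np.sin(NY),np.cos(NY)]])
def tonest(P): return (np.asarray(P)[:,:2]-NC)@RN
def toworld(p): return NC+RN@np.array(p)
E
python3 - <<'E'
from h import *
z=load("pics/w0.npz")
print('arm',tonest(ray(z,[(325,115+265/3.6),(325,115+348/3.6)],.044)))
print('rib',tonest(ray(z,[(281.1,220),(296.4,220),(289,230.3)],.102)))
c=np.array([(58,268),(113,268),(150,130),(360,128),(357,432),(160,434)])/3.6+[265,115]
print(tonest(ray(z,c[:2],.102)),'blank top',tonest(ray(z,c[2:],.036)))
print(toworld([-52,0]@np.eye(2)*.001),toworld([-.052,0]))
E
```

```text
arm [[-0.01719921  0.01548799]
 [-0.01705825 -0.00970006]]
rib [[-0.05910729 -0.00503048]
 [-0.04467225 -0.00500158]
 [-0.05185715 -0.01507358]]
[[-0.05835272  0.02394126]
 [-0.04425452  0.02396046]] blank top [[-0.03679472  0.05421765]
 [ 0.02514066  0.0549639 ]
 [ 0.02735565 -0.03821817]
 [-0.03435008 -0.03902247]]
[0.5123947  0.16323741] [0.5123947  0.16323741]
```

>>> step_arm --pt "-0.014 -0.001 -0.03 0 0.05" --pt "-0.014 -0.0016 -0.035 0 0.05" --pt "0 0 -0.045 0 0.05" --pt "0 0 -0.045 0 0.05" --pt "0 0 -0.035 0 0.05" --pt "0 0 -0.02 0 0.05" --pt "0 0 -0.004 0 0.05" --pt "0 0 0 0 0.05"

```text
t: 2.8
ee_pos: [0.5112, 0.1646, 0.0806]
orientation: [0.623, 0.782, -0.0, -0.0]
force: [0.0, -0.2, -0.3]
gripper_width: 0.0498
grip_force: 0.0
```

>>> step_arm --pt "0 0.001 -0.001 0 0.005" --pt "0 0 0 0 0.005" --pt "0 0 0 0 0.005" --pt "0 0 0 0 0.005" --pt "0 0 0 0 0.005" --pt "0 0 0 0 0.005"

```text
t: 3.4
ee_pos: [0.5115, 0.1664, 0.0799]
orientation: [0.622, 0.783, -0.0, 0.0]
force: [-1.8, 0.2, 4.0]
gripper_width: 0.0136
grip_force: 30.0
```

>>> step_arm --pt "0 0 0.001 0 0.005" --pt "0 0 0.002 0 0.005" --pt "0 0 0.002 0 0.005" --pt "0 0 0.002 0 0.005" --pt "0 0 0.002 0 0.005" --pt "0 0 0.003 0 0.005" --pt "0 0 0.003 0 0.005" --pt "0 0 0.003 0 0.005"

```text
t: 4.2
ee_pos: [0.51, 0.1661, 0.0977]
orientation: [0.622, 0.783, -0.001, -0.001]
force: [-5.1, -1.9, -4.6]
gripper_width: 0.0138
grip_force: 30.0
```

>>> step_arm --pt "0 0 0.005 0 0.005" --pt "0 0 0.007 0 0.005" --pt "0 0 0.008 0 0.005" --pt "0 0 0.01 0 0.005" --pt "0 0 0.015 0 0.005" --pt "0 0 0.02 0 0.005" --pt "0 0 0.02 0 0.005" --pt "0 0 0.01 0 0.005" --pt "0 0 0 0 0.005"

```text
t: 5.1
ee_pos: [0.5136, 0.1666, 0.1957]
orientation: [0.622, 0.783, 0.002, 0.002]
force: [-0.2, -0.4, -3.3]
gripper_width: 0.0138
grip_force: 30.0
```

Run:
```python
from h import *
s=status.state();print(s["ee_pos"],s["force"],s["torque"])
snap("scene","pics/s1.png");snap("wrist","pics/w1.png")
a=load("pics/s1.npz")["im"][150:450,170:530];b=load("pics/w1.npz")["im"][0:480,120:520]
a=cv2.resize(a,(400,333));b=cv2.resize(b,(400,480));o=np.zeros((480,800,3),np.uint8);o[:333,:400]=a;o[:,400:]=b
cv2.imwrite("pics/c2.png",o[:,:,::-1])
```

```text
[0.51360953 0.16659507 0.19571685] [-0.21059632 -0.36844168 -3.34801579] [-0.0091814  -0.13133066  0.00705948]
```

View pics/c2.png

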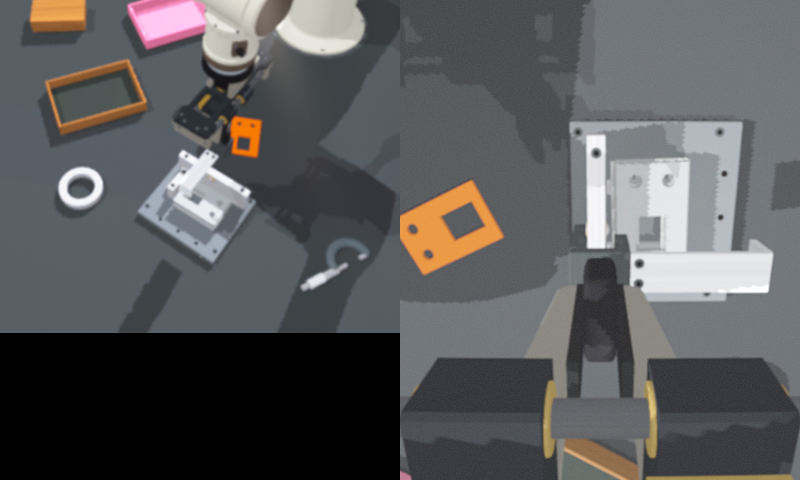

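Wrist and scene views: the keeper hangs level and aligned in the fingers (rib at about (600,290) in the right half), clear of the rail. Next it goes to the tray.

>>> step_arm --pt "0 -0.02 0 -3.2 0.005" --pt "-0.0005 -0.035 0 -4.2 0.005" --pt "-0.0005 -0.04 0 -4.2 0.005" --pt "-0.0005 -0.04 0 -4.2 0.005" --pt "-0.0005 -0.04 0 -4.2 0.005" --pt "-0.0005 -0.04 0 -4.2 0.005" --pt "-0.0005 -0.04 0 -4.2 0.005" --pt "-0.0005 -0.035 0 -3.8 0.005" --pt "-0.001 -0.022 0 -2 0.005" --pt "0 0 0 0 0.005"

```text
t: 6.2
ee_pos: [0.5061, -0.1481, 0.1913]
orientation: [0.826, 0.563, -0.001, -0.0]
force: [0.1, 0.0, -3.9]
gripper_width: 0.0137
grip_force: 30.0
```

>>> step_arm --pt "0 0 -0.02 0 0.005" --pt "0 0 -0.03 0 0.005" --pt "0 0 -0.03 0 0.005" --pt "0 0 -0.02 0 0.005" --pt "0 0 -0.01 0 0.005" --pt "0 0 0 0 0.005"

```text
t: 6.8
ee_pos: [0.5056, -0.1442, 0.0807]
orientation: [0.825, 0.565, -0.001, -0.002]
force: [-0.7, 0.1, -3.2]
gripper_width: 0.0138
grip_force: 30.0
```

Run:
```python
from h import *
s=status.state();print(s["ee_pos"],s["force"],s["orientation"])
snap("scene","pics/s2.png");snap("top","pics/t2.png")
a=load("pics/s2.npz")["im"][150:310,190:350];b=load("pics/t2.npz")["im"][150:300,340:490]
o=np.hstack([cv2.resize(a,(400,400)),cv2.resize(b,(400,400))])
cv2.imwrite("pics/c3.png",o[:,:,::-1])
```

```text
[ 0.50558887 -0.14423696  0.08066257] [-0.67478788  0.12305712 -3.18512034] [ 0.82482376  0.56538592 -0.00083258 -0.0019563 ]
```

View pics/c3.png

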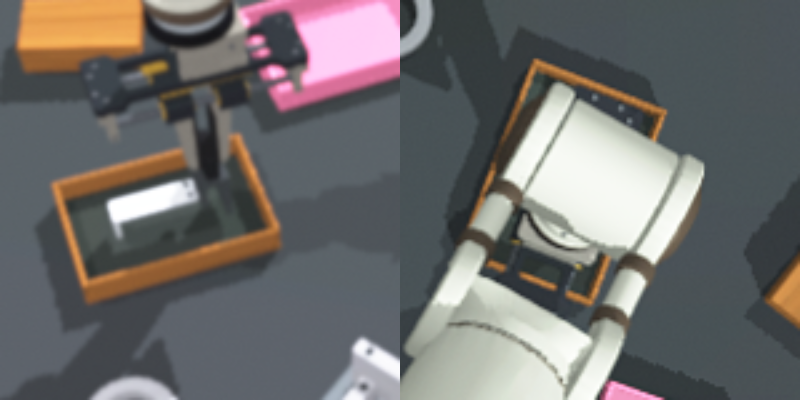

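The keeper hangs within the tray walls, close to parallel with them. I'll lower it gently.

>>> step_arm --pt "0 0 -0.005 0 0.005" --pt "0 0 -0.004 0 0.005" --pt "0 0 -0.002 0 0.005" --pt "0 0 -0.001 0 0.005" --pt "0 0 -0.001 0 0.005" --pt "0 0 0 0 0.005"

```text
t: 7.5
ee_pos: [0.5069, -0.1457, 0.0695]
orientation: [0.825, 0.565, -0.0, -0.0]
force: [-0.5, 0.6, -2.7]
gripper_width: 0.0137
grip_force: 30.0
```

>>> step_arm --pt "0 0 -0.001 0 0.005" --pt "0 0 -0.001 0 0.005" --pt "0 0 -0.001 0 0.005" --pt "0 0 0 0 0.005"

```text
t: 7.9
ee_pos: [0.5071, -0.1458, 0.067]
orientation: [0.825, 0.565, 0.0, 0.0]
force: [-0.6, 0.2, 0.2]
gripper_width: 0.0136
grip_force: 30.0
```

>>> step_arm --pt "0 0 -0.001 0 0.005" --pt "0 0 0 0 0.005"

```text
t: 8.1
ee_pos: [0.5072, -0.1458, 0.0669]
orientation: [0.825, 0.565, -0.0, 0.0]
force: [-4.5, 2.3, 8.8]
gripper_width: 0.0136
grip_force: 30.0
```

>>> step_arm --pt "0 0 0.0005 0 0.02" --pt "0 0 0 0 0.03" --pt "0 0 0 0 0.045" --pt "0 0 0 0 0.05" --pt "0 0 0.01 0 0.05" --pt "0 0 0.03 0 0.05" --pt "0 0 0.04 0 0.05" --pt "0 0 0.045 0 0.05" --pt "0 0 0.045 0 0.05"

```text
t: 9.0
ee_pos: [0.5067, -0.1455, 0.2385]
orientation: [0.825, 0.565, 0.0, 0.0]
force: [0.3, 0.6, -0.1]
gripper_width: 0.0498
grip_force: 0.0
```

Keeper released. Next, swing over the nest's +x side with the tool turned so that the finger flanks face −x.

>>> step_arm --pt "0.0115 0.0373 0 -6.2 0.0" --pt "0.0115 0.0373 0 -6.2 0.0" --pt "0.0115 0.0373 0 -6.2 0.0" --pt "0.0115 0.0373 0 -6.2 0.0" --pt "0.0115 0.0373 0 -6.2 0.0" --pt "0.0115 0.0373 0 -6.2 0.0" --pt "0.0115 0.0373 0 -6.2 0.0" --pt "0.0115 0.0373 0 -6.2 0.0" --pt "0.0115 0.0373 0 -6.0 0.0" --pt "0 0 0 0 0.0"

```text
t: 10.0
ee_pos: [0.6106, 0.1942, 0.2364]
orientation: [0.993, 0.116, 0.0, -0.001]
force: [-0.3, -0.7, 0.5]
gripper_width: 0.0002
grip_force: 0.0
```

Run:
```python
from h import *
s=status.state();print(s["ee_pos"],s["orientation"],s["q"],tonest([s["ee_pos"]]))
snap("wrist","pics/w3.png");snap("top","pics/t3.png")
a=load("pics/w3.npz")["im"];b=load("pics/t3.npz")["im"][150:290,340:460]
o=np.hstack([cv2.resize(a,(560,420)),cv2.resize(b,(240,280)).repeat(1,0) if 0 else np.vstack([cv2.resize(b,(240,280)),np.zeros((140,240,3),np.uint8)])])
cv2.imwrite("pics/c4.png",o[:,:,::-1])
```

```text
[0.61062593 0.19416911 0.23640473] [ 9.93194160e-01  1.16467606e-01  3.49044566e-04 -7.31638255e-04] [0.11889192 0.31317502 1.37161795 0.00147143 1.45609856 1.45605522] [[0.05071239 0.00750401]]
```

View pics/c4.png

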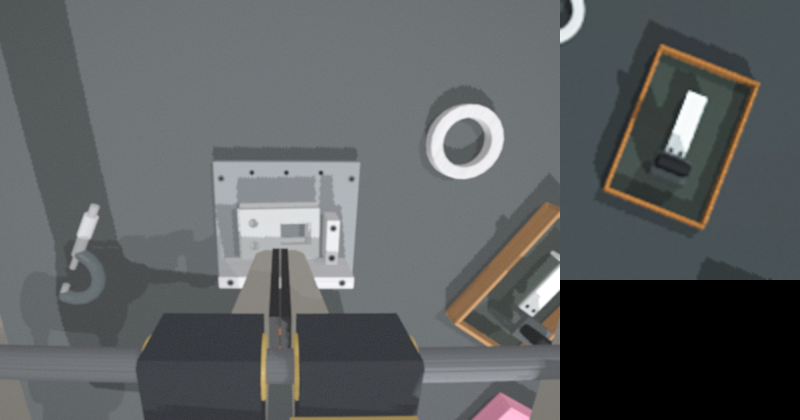

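Image: the keeper stands in the wooden tray with its arm along the long side (right inset). The fingertips are just on the nest's +x side at about (280,255) and the stack at (280,228). Now lower beside the stack.

>>> step_arm --pt "0.002 -0.004 -0.03 0 0.0" --pt "0 0 -0.045 0 0.0" --pt "0 0 -0.045 0 0.0" --pt "0 0 -0.045 0 0.0" --pt "0 0 -0.03 0 0.0" --pt "0 0 -0.015 0 0.0" --pt "0 0 -0.008 0 0.0" --pt "0 0 0 0 0.0"

```text
t: 10.9
ee_pos: [0.6128, 0.1855, 0.0186]
orientation: [0.993, 0.115, 0.0, 0.0]
force: [0.4, -0.0, -0.2]
gripper_width: 0.0004
grip_force: 0.0
```

>>> step_arm --pt "-0.0005 0.002 -0.001 0 0.0" --pt "-0.0049 -0.0012 0 0 0.0" --pt "-0.0039 -0.0009 0 0 0.0" --pt "-0.0039 -0.0009 0 0 0.0" --pt "-0.0029 -0.0007 0 0 0.0" --pt "-0.0029 -0.0007 0 0 0.0" --pt "0 0 0 0 0.0"

```text
t: 11.6
ee_pos: [0.594, 0.1836, 0.0178]
orientation: [0.993, 0.115, 0.001, 0.0]
force: [1.7, 0.4, 1.8]
gripper_width: 0.0002
grip_force: 1.1
```

>>> step_arm --pt "-0.0019 -0.0005 0 0 0.0" --pt "-0.0019 -0.0005 0 0 0.0" --pt "-0.0015 -0.0003 0 0 0.0" --pt "-0.001 -0.0002 0 0 0.0" --pt "0 0 0 0 0.0"

```text
t: 12.1
ee_pos: [0.5885, 0.1822, 0.0178]
orientation: [0.993, 0.115, 0.002, -0.0]
force: [5.1, 1.1, 1.3]
gripper_width: 0.0004
grip_force: 2.6
```

>>> step_arm --pt "-0.001 -0.0002 0 0 0.0" --pt "-0.001 -0.0002 0 0 0.0" --pt "0 0 0 0 0.0"

```text
t: 12.4
ee_pos: [0.5866, 0.1818, 0.0178]
orientation: [0.993, 0.115, 0.002, -0.0]
force: [5.5, -0.1, 0.9]
gripper_width: 0.0004
grip_force: 2.8
```

>>> step_arm --pt "-0.001 -0.0002 0 0 0.0" --pt "-0.001 -0.0002 0 0 0.0" --pt "0 0 0 0 0.0"

```text
t: 12.7
ee_pos: [0.5858, 0.1824, 0.0181]
orientation: [0.993, 0.115, 0.003, -0.001]
force: [8.3, 4.4, -2.7]
gripper_width: 0.0001
grip_force: 5.0
```

>>> step_arm --pt "-0.001 -0.0002 0 0 0.0" --pt "-0.001 -0.0002 0 0 0.0" --pt "0 0 0 0 0.0" --pt "0 0 0 0 0.0"

```text
t: 13.1
ee_pos: [0.5858, 0.1824, 0.019]
orientation: [0.993, 0.115, 0.006, -0.001]
force: [13.4, 6.4, -2.6]
gripper_width: 0.0007
grip_force: 6.9
```

>>> step_arm --pt "0.01 0.0023 0 0 0.0" --pt "0.012 0.003 0 0 0.0" --pt "0 0 0.03 0 0.0" --pt "0 0 0.04 4 0.0" --pt "0 0 0.04 8 0.0" --pt "-0.0075 0.0065 0 8.4 0.0" --pt "-0.0075 0.0065 0 8.4 0.0" --pt "-0.0075 0.0065 0 8.4 0.0" --pt "-0.0075 0.0065 0 8.4 0.0" --pt "-0.0075 0.0065 0 8.4 0.0"

```text
t: 14.1
ee_pos: [0.5637, 0.2187, 0.126]
orientation: [0.831, 0.556, -0.002, -0.001]
force: [0.2, -0.2, -0.1]
gripper_width: 0.0004
grip_force: 0.0
```

>>> step_arm --pt "-0.0075 0.0065 0 8.4 0.0" --pt "-0.0075 0.0065 0 8.4 0.0" --pt "-0.0075 0.0065 0 8.4 0.0" --pt "-0.0075 0.0065 0 8.4 0.0" --pt "-0.004 0.005 0 8.4 0.0" --pt "0 0 0 2.4 0.0" --pt "0 0 0 0 0.0"

```text
t: 14.8
ee_pos: [0.5301, 0.2496, 0.1261]
orientation: [0.562, 0.827, -0.001, -0.001]
force: [0.5, -0.1, 0.6]
gripper_width: 0.0005
grip_force: 0.0
```

Run:
```python
from h import *
s=status.state();print(s["ee_pos"],s["orientation"],2*np.degrees(np.arctan2(s["orientation"][1],s["orientation"][0])),tonest([s["ee_pos"]]))
snap("top","pics/t4.png");snap("scene","pics/s4.png")
print(toworld([-.015,.078])-s["ee_pos"][:2])
```

```text
[0.53008924 0.24961032 0.12610164] [ 0.56179651  0.82727353 -0.00133478 -0.00118417] 111.63961613866545 [[-0.01490998  0.07998567]]
[ 0.0003692  -0.00195312]
```

>>> step_arm --pt "0 0 -0.02 -8.3 0.0" --pt "0 0 -0.04 0 0.0" --pt "0 0 -0.03 0 0.0" --pt "0 0 -0.012 0 0.0" --pt "0 0 -0.006 0 0.0" --pt "0 0 0 0 0.0" --pt "0 0 0 0 0.0"

```text
t: 15.6
ee_pos: [0.533, 0.2501, 0.0208]
orientation: [0.62, 0.784, 0.001, 0.001]
force: [-0.1, 0.6, -0.1]
gripper_width: -0.0
grip_force: 0.0
```

>>> step_arm --pt "-0.002 0 -0.003 0 0.0" --pt "0.0009 -0.0039 -0.0005 0 0.0" --pt "0.0009 -0.0039 0 0 0.0" --pt "0.0009 -0.0039 0 0 0.0" --pt "0.0007 -0.0029 0 0 0.0" --pt "0.0007 -0.0029 0 0 0.0" --pt "0 0 0 0 0.0"

```text
t: 16.3
ee_pos: [0.534, 0.2321, 0.0158]
orientation: [0.621, 0.784, 0.0, 0.0]
force: [-0.4, 1.2, 1.3]
gripper_width: 0.0004
grip_force: 0.6
```

>>> step_arm --pt "0.0005 -0.0019 0 0 0.0" --pt "0.0005 -0.0019 0 0 0.0" --pt "0.0003 -0.0015 0 0 0.0" --pt "0.0003 -0.001 0 0 0.0" --pt "0 0 0 0 0.0"

```text
t: 16.8
ee_pos: [0.5351, 0.2271, 0.0158]
orientation: [0.621, 0.784, 0.001, -0.001]
force: [-1.1, 7.3, 2.9]
gripper_width: 0.0005
grip_force: 3.9
```

>>> step_arm --pt "0.0002 -0.001 0 0 0.0" --pt "0.0002 -0.001 0 0 0.0" --pt "0 0 0 0 0.0"

```text
t: 17.1
ee_pos: [0.5353, 0.2265, 0.0158]
orientation: [0.621, 0.784, 0.002, -0.002]
force: [-2.5, 12.2, 2.4]
gripper_width: 0.0002
grip_force: 6.5
```

>>> step_arm --pt "0.0002 -0.001 0 0 0.0" --pt "0.0002 -0.001 0 0 0.0" --pt "0 0 0 0 0.0" --pt "0 0 0 0 0.0"

```text
t: 17.5
ee_pos: [0.5353, 0.2265, 0.0159]
orientation: [0.621, 0.784, 0.003, -0.003]
force: [-3.0, 19.2, 1.6]
gripper_width: 0.0006
grip_force: 9.9
```

>>> step_arm --pt "-0.002 0.01 0 0 0.0" --pt "-0.0026 0.014 0.0 0 0.0" --pt "0 0 0.04 0 0.0" --pt "0 0 0.045 0 0.0" --pt "0 0 0.045 0 0.0" --pt "0.002 -0.02 0.04 0 0.0" --pt "0.002 -0.02 0.04 0 0.0" --pt "0.002 -0.02 0.0 0 0.0" --pt "0.002 -0.015 0 0 0.0" --pt "0 0 0 0 0.0"

```text
t: 18.5
ee_pos: [0.5392, 0.1693, 0.2244]
orientation: [0.621, 0.784, -0.001, -0.0]
force: [-0.8, -0.0, -0.5]
gripper_width: 0.0
grip_force: 0.0
```

Run:
```python
from h import *
s=status.state();print(s["ee_pos"],tonest([s["ee_pos"]]))
snap("wrist","pics/w5.png");z=load("pics/w5.npz")
c=proj(z,np.r_[toworld([-.015,0]),.03].reshape(1,3))[0];print(c)
x,y=int(c[0]),int(c[1]);x0=max(x-80,0);y0=max(y-85,0);crop=z["im"][y0:y0+165,x0:x0+170];print(x0,y0)
cv2.imwrite("pics/c5.png",cv2.resize(crop[:,:,::-1],None,fx=3.6,fy=3.6,interpolation=cv2.INTER_CUBIC))
```

```text
[0.53921124 0.16932222 0.22442493] [[-0.0245029  -0.00024753]]
[329.31150725 211.33134539]
249 126
```

View pics/c5.png

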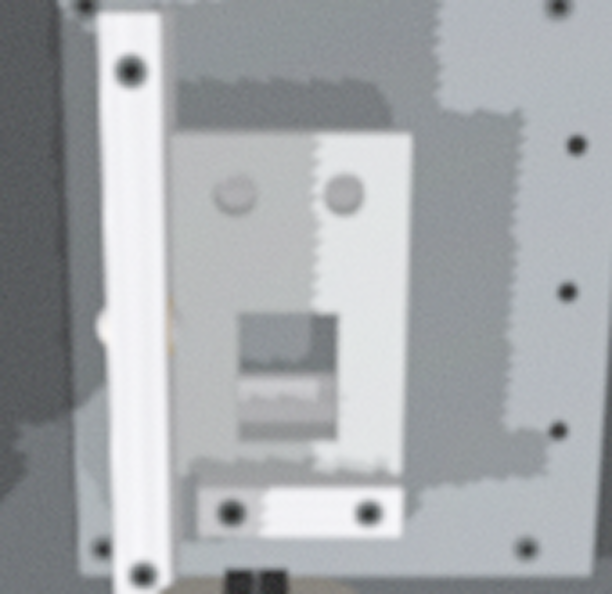

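The stack looks square: its top corners are at about (173,131), (412,131) and (403,472) in the crop, against rail and stop. I'll check it in numbers.

Run:
```python
from h import *
z=load("pics/w5.npz")
f=lambda p,h:tonest(ray(z,np.array(p)/3.6+[249,126],h)).round(4)
print('top blank',f([(173,131),(412,131),(403,472)],.036))
print('stop +y top edge / x ends',f([(300,486),(198,500),(403,500)],.046))
print('rail fence edge',f([(160,60),(172,500)],.064),f([(98,60),(113,500)],.064))
```

```text
top blank [[-0.0443  0.0463]
 [ 0.0153  0.0462]
 [ 0.0156 -0.0437]]
stop +y top edge / x ends [[-0.0122 -0.044 ]
 [-0.0389 -0.0479]
 [ 0.0147 -0.0479]]
rail fence edge [[-0.0453  0.0649]
 [-0.0445 -0.0413]] [[-0.0594  0.0649]
 [-0.0591 -0.0413]]
```

Measured against the rail and stop in the same picture, the top blank is flush to within 0.5 mm. I'll give one more light tap in −x and then check from the +x side.

>>> step_arm --pt "0.0075 0.0018 0 -8.2 0" --pt "0.0075 0.0018 0 -8.2 0" --pt "0.0075 0.0018 0 -8.2 0" --pt "0.0075 0.0018 0 -8.2 0" --pt "0.0075 0.0018 0 -8.2 0" --pt "0.0075 0.0018 0 -8.2 0" --pt "0.0075 0.0018 0 -8.2 0" --pt "0.0075 0.0018 0 -8.2 0" --pt "0.0075 0.0018 0 -8.2 0" --pt "0.0075 0.0018 0 -8.2 0"

```text
t: 19.55
ee_pos: [0.6138, 0.1901, 0.2236]
orientation: [0.983, 0.182, -0.002, -0.0]
force: [0.0, 0.6, -0.5]
gripper_width: 0.0007
grip_force: 0.0
```

>>> step_arm --pt "0 0 0 -8.0 0" --pt "0 0 -0.03 0 0" --pt "0 0 -0.045 0 0" --pt "0 0 -0.045 0 0" --pt "0 0 -0.045 0 0" --pt "0 0 -0.025 0 0" --pt "0 0 -0.013 0 0" --pt "0 0 0 0 0" --pt "0 0 0 0 0"

```text
t: 20.45
ee_pos: [0.6153, 0.1895, 0.0236]
orientation: [0.993, 0.116, 0.001, -0.0]
force: [-0.1, -1.4, -0.1]
gripper_width: 0.0002
grip_force: 0.0
```

>>> step_arm --pt "-0.0097 -0.0024 -0.005 0 0" --pt "-0.0078 -0.0023 -0.001 0 0" --pt "-0.0049 -0.0012 0 0 0" --pt "-0.0029 -0.0007 0 0 0" --pt "-0.0019 -0.0005 0 0 0" --pt "-0.001 -0.0002 0 0 0" --pt "0 0 0 0 0"

```text
t: 21.15
ee_pos: [0.5865, 0.1817, 0.0168]
orientation: [0.993, 0.116, 0.0, -0.0]
force: [-0.7, -0.8, 0.0]
gripper_width: 0.0005
grip_force: 0.0
```

>>> step_arm --pt "-0.001 -0.0002 0 0 0" --pt "-0.001 -0.0002 0 0 0" --pt "-0.001 -0.0002 0 0 0" --pt "0 0 0 0 0" --pt "0 0 0 0 0"

```text
t: 21.65
ee_pos: [0.586, 0.1815, 0.0176]
orientation: [0.993, 0.116, 0.003, -0.0]
force: [7.0, 1.8, -1.7]
gripper_width: 0.0004
grip_force: 3.5
```

>>> step_arm --pt "0.01 0.0023 0 0 0" --pt "0.015 0.0035 0 0 0" --pt "0 0 0.04 0 0" --pt "0 0 0.045 0 0" --pt "0 0 0.045 0 0" --pt "0 0 0.045 0 0" --pt "0 0 0.03 0 0" --pt "0 0 0 0 0"

```text
t: 22.45
ee_pos: [0.6112, 0.1872, 0.2281]
orientation: [0.993, 0.116, 0.005, 0.0]
force: [0.3, -0.2, 1.1]
gripper_width: 0.0004
grip_force: 0.0
```

Run:
```python
from h import *
s=status.state();print(s["ee_pos"],s["force"])
snap("wrist","pics/w6.png");z=load("pics/w6.npz")
c=proj(z,np.r_[toworld([-.015,0]),.03].reshape(1,3))[0]
x0=int(c[0])-75;y0=int(c[1])-75;print(x0,y0)
crop=z["im"][y0:y0+110,x0:x0+150]
cv2.imwrite("pics/c6.png",cv2.resize(crop[:,:,::-1],None,fx=5,fy=5,interpolation=cv2.INTER_CUBIC))
```

```text
[0.61119818 0.18720488 0.22805492] [ 0.25882869 -0.18512927  1.09458105]
243 202
```

View pics/c6.png

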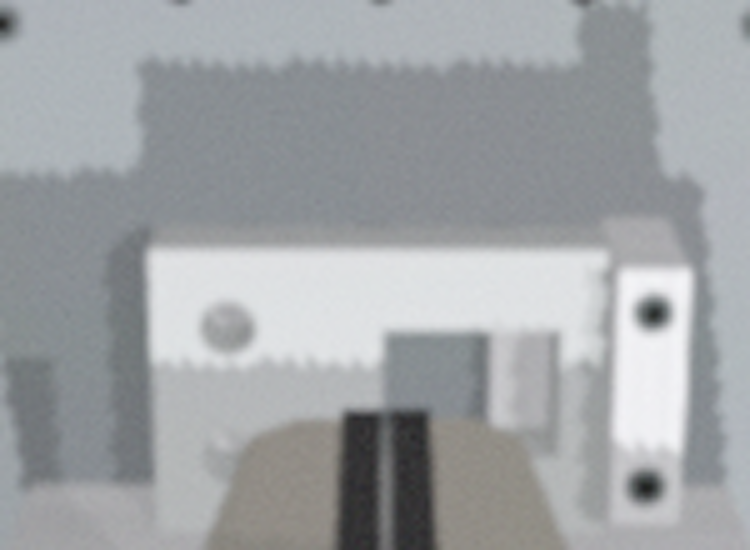

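The +x side is one smooth, straight face (crop row about 235, columns 150–610), parallel to the plate, with no protruding blank, and the stack meets the stop at about (610,290). I'm handing in.

```bash
python3 -c "
from station import bot
print(bot.hand_in())"
```

```text
the job is handed in; nothing more can be done
None
```

The keeper stands on its feet in the wooden kit tray and all four blanks are tapped flush against the rail and end stop; I handed the job in at about 22.5 s of the 59 s allowed, and no verdict came back.

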